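# Fit the blade insert into a vegetable slicer

## Robot

A 6-joint arm with a two-finger parallel gripper is mounted at the origin on a cart in front of the work surface, level with it; the furniture and walls round the work are solid. World frame = base frame: x ahead of the robot, y to its left, z up, the work surface at z = 0. Lengths are in m, angles in degrees, forces in N, time in s.
With the tool pointing down it reaches from about 0.3 to 0.85 m from the base axis. Payload 4.2 kg.
Tool frame: the origin (TCP) lies midway between the tips of the shut fingers; the grasp point (between the pads) lies 19 mm behind it; z points along the fingers, y is the line along which they close (so a half turn about z gives the same grasp; the last joint's range is limited). The gripper opens to 91 mm and grips with 3 to 60 N. Pads are 32 mm wide; open, the fingers measure 118 mm over their backs; the gripper's body (76 mm by 178 mm) begins 60 mm behind the grasp point.
Start: joints at [-65.374, 18.312, 89.639, -0, 72.044, -1.146], TCP at [0.25, -0.518, 0.214] pointing down, gripper open.
Joint ranges: [-177.97, 177.97], [-48.28, 115.42], [12.27, 149.76], [-77.06, 257.06], [2.81, 150.46], [-146.56, 146.56]. Speed limits (degrees/s): [147.25, 147.25, 180, 180, 180, 180].

## Interface

Orientations are given as [roll, pitch, yaw] about the fixed x, y, z axes, in that order (R = Rz(yaw) Ry(pitch) Rx(roll)).
In Python, from rig import * gives the robot as it stands.
- The arm moves only by the tool arm_command, never from a script. Its arguments are lists of equal length, an entry for each row: "xyz": the shift along the tool's x, y, z in mm, a list of three; "roll": the turn about the tool's z in rad; "jaw": the opening, from 0 (shut) to 1 (fully open). In form: {"xyz": [[x, y, z], ...], "roll": [roll, ...], "jaw": [jaw, ...]}. A call has exactly 5 rows; each row shifts and turns the commanded pose from where the row before left it, along the tool's axes as they then stand; what a row does not reach is not made up. A row lasts 1/12 s, in which the tool goes at most 41.7 mm and 7.16 degrees, less where a joint would pass 70% of its speed; a pose out of reach is approached as far as the arm can. A call is refused whole if a number of a shift passes 41.7 or a number of a turn 0.125, either way. A call with a gripper value outside its range is refused whole. The fingers move at their own pace and stop on an object; "squeeze" is the grip in N (left out, the last holds). Time passes only in rows, so rows that do not move let the fingers close, or fill a call up. It gives the time, the measured TCP pose, the force, the opening and the grip force at its end, in the units of the state.
- observe(): the state, without advancing time (a new reading comes with each control period).
- camera(name): name is "scene" or "top" or "wrist"; returns a dict with "image" (384x512x3 uint8, red, green, blue), "z_map" (384x512 float32, m along the optical axis (not along the pixel's ray), 0 where there is no reading), "vertical_fov" (degrees; the focal length in pixels is half the picture's height over the tangent of half this angle, whatever the lens; pixels are square), "cx", "cy" (the principal point, pixels), "distortion" ([k1, k2, p1, p2, k3] as OpenCV has them; the pictures are not rectified), "rvec" (rotation vector, rad) and "tvec" (3), from world to camera coordinates, as OpenCV has them. Camera axes: x right, y down, z forward; pixel columns grow to the right and rows downward; lengths in m; the calibration is good to about 2 mm. A picture is of the moment at which its call begins.
- close_job(): hands the job in; it is judged then, once.
The state is a dict: "t": time; "joint_positions": joint angles; "joint_vel": joint speeds; "effort": joint torques, N m; "position": TCP position; "eef_rot": TCP orientation; "contact_force": force on the tool from outside, world axes, zero at the start; "torque": the same for the moment, N m; "grip_width": opening from 0.0 (shut) to 1.0 (fully open); "grip_force": force on a finger pad.
Only numpy, scipy, OpenCV 4.12 (cv2) and the standard library are available. Lean on these libraries where they do the work, as an engineer would, in place of code of your own. Each camera call takes 0.05 s, during which the arm holds its last target. There are 200 camera calls.

## Task

Fit the loose blade insert into the vegetable slicer: lay it flat in the seat with its notch over the brass locating pin, slide it fully home so that its white tongue is under the keeper lip, then turn the orange catch fully shut over its notched end. Never force the blade: feel for the pin and press and push it only gently against the slicer. Leave the mug and the red-capped spice jar as they stand, and let go of everything at the end.

Things in the scene. Friction and masses are not known exactly. Their poses are not given: they have to be found in the camera images.
- slicer: White vegetable slicer (mandoline) on suction feet, 250 x 174 x 50 mm, fixed; a black carrying loop at its -x end. Origin on the worktop under the middle of the blade seat; x = slicing direction, y = across, towards the deck with the catch, z up. Guide rails 50 mm high stand at y -72 to -62 mm and, only beyond 82 mm either way in x, at y 15 to 24 mm.
- seat (a point): Middle of the blade seat, on its floor: 34 mm over the slicer's origin, same axes. The seat is a channel along y, x -37 to 37 mm, 6 mm deep; its floor is a ledge (y -63 to -50 mm) and the deck (y 14 to 102 mm), open between. Home pose of the blade: its axes parallel to these, its origin at y = 0, z = 0 and at the pin's x (to 1 mm).
- pin_row (a point): On the seat floor at (0, 45, 0) mm from seat. The brass pin, 8 mm thick, 1 mm chamfer, 5.5 mm tall, rises from the floor on the line through this point along the slicer's x, anywhere from -11 to +11 mm, as the thickness adjuster was left. It stays put; its place is not measured: feel (or look) for it. With the pin not in the notch the blade rests 5.5 mm high on it.
- keeper (a point): Middle of the free edge of the fixed white keeper lip at the -y end of the seat, at (0, -56, 6) mm from seat, on its underside; lip 4 mm thick, a wall 6 mm behind this edge stops the blade's tongue. Lower the blade 7 to 16 mm (best about 10) to +y of home, clear of the lip, then slide it to -y along the floor until the tongue meets the wall.
- blade: Flat blade insert, 46 x 116 x 6 mm, 70 to 120 g, lying on the chopping board (12 mm) at the start. Origin in its underside, z up; x -23 to 23 mm (cutting edge at -x), y -62 to 54 mm. Steel with white ends: a tongue 4 mm thick at y -62 to -50, and at the +y end an open notch, x -5 to 5, y 24 to 54 mm. Over 30 N between blade and slicer would spoil it.
- blade_tab (a point): Middle of the top of the blade's upright orange grip tab, (13, 29, 28) mm in the blade's frame, axes as the blade's. The tab is 10 mm thick (x), 26 mm long (y) and stands 22 mm above the plate; pinch it from above across its thickness.
- blade_notch (a point): Point in the blade's notch, (0, 45, 0) mm in the blade's frame, level with its underside: the pin stands here when the blade is home.
- catch (a joint): Turn catch, upright hinge at (-18, 84) mm in the slicer's frame. 0 = shut (nose to the slicer's -y, over the blade's end), 1.6 rad = open (nose to -x); it opens clockwise seen from above. Starts open, stays where left, 0.06 N m. Nose 36 mm long, 30 wide at its tip, underside 7.6 mm over the floor; a stop under it, at the blade's level, reaches 25 mm out, so it shuts only on a flat, home blade.
- catch_grip (a point): Middle of the top of the catch's upright orange finger bar, on the hinge axis, 64 mm over the worktop. The bar is 28 mm long along the nose, 10 mm thick, 20 mm tall; the point's -y axis points along the nose. Pinch the bar and turn it in place.
- mug: White patterned mug with a handle, 92 x 127 x 95 mm, standing behind the work; origin under its middle. Leave it alone.
- spice: Small spice jar with a red cap, 45 mm wide, 106 mm tall, standing behind the board; origin under its middle. Leave it alone.
Mind the look-alikes: they are no part of the job. There is more than one size of the blade; the job needs the smaller.

How it is judged (in metres and radians):
On the way, in this order (a step that is already met when the one before it is completed fails the run):
1. the blade lies flat on the seat floor, the pin in its notch, fully home under the keeper lip (z of blade in the frame of slicer between 0.0322 and 0.0355 m and y of blade in the frame of slicer between -0.003 and 0.003 m and y of blade_notch in the frame of slicer above 0.035 m and angle between blade's own z axis and vertical below 0.03 rad and angle between the y axis of blade and the y axis of slicer, either way round below 0.06 rad), for 0.2 s.
2. the catch is turned shut over the blade's end (value of joint catch below 0.12 rad), for 0.2 s.
At the end, for the whole second after the job is handed in: The blade lies flat on the seat floor with the pin in its notch (its underside at most 1.5 mm above the floor, tilted under 0.03 rad, parallel to the seat within 0.06 rad, notch on the catch's side), home within 3 mm along the seat, at rest, and the catch is shut to within 0.12 rad (all of step 1 and value of joint catch below 0.12 rad and linear speed of blade below 0.01 m/s); the robot touches nothing.
It fails at once if the blade is forced against the slicer (over 30 N) (contact force between blade and slicer above 30 N).
It fails at once if the mug is shifted by 2 cm (distance of mug from where it was at the start of the episode above 0.02 m).
It fails at once if the spice jar is shifted by 2 cm (distance of spice from where it was at the start of the episode above 0.02 m).
It also fails if it takes over 61 s, if anything falls off the work surface, if the arm or the gripper's body presses on something with over 40 N, if the wrist force passes 120 N, or if a joint passes its speed limit or range.

## Working session

There is one attempt and no reset: what is moved stays moved. The work goes in short steps, Python scripts to look and compute and a tool call to move; the robot and the scene stay as the last step left them, time stands still between calls to the robot, and variables do not carry over. Pictures are saved under pics/ and viewed, at most 10 in all, crops included, and the job is handed in when it is done.

Besides the shell and the picture viewer there is one more tool, called after "Emit:" as name(argument=value, ...) on one line, values as JSON. arm_command: Moves the arm, as the interface text tells. Its arguments: {"type":"object","properties":{"xyz":{"type":"array"},"roll":{"type":"array"},"jaw":{"type":"array"},"squeeze":{"type":"number"}},"required":["xyz","roll","jaw"]}

```bash
mkdir -p pics
cat > h.py <<'E'
from rig import *
import numpy as np, cv2
def K(c):
    f=192/np.tan(np.radians(c["vertical_fov"])/2)
    return np.array([[f,0,c["cx"]],[0,f,c["cy"]],[0,0,1.]])
def ray(c,uv):
    uv=np.array(uv,float).reshape(-1,1,2)
    n=cv2.undistortPoints(uv,K(c),np.array(c["distortion"],float)).reshape(-1,2)
    R=cv2.Rodrigues(np.array(c["rvec"],float))[0]; t=np.array(c["tvec"],float).ravel()
    d=np.c_[n,np.ones(len(n))]@R
    return -R.T@t,d
def onz(c,uv,z):
    o,d=ray(c,uv); return o+d*((z-o[2])/d[:,2])[:,None]
def cloud(c):
    h,w=c["z_map"].shape
    u,v=np.meshgrid(np.arange(w),np.arange(h))
    o,d=ray(c,np.c_[u.ravel(),v.ravel()])
    return (o+d*c["z_map"].ravel()[:,None]).reshape(h,w,3)
def save(c,n): cv2.imwrite("pics/"+n+".png",cv2.cvtColor(c["image"],cv2.COLOR_RGB2BGR))
def proj(c,P):
    return cv2.projectPoints(np.array(P,float).reshape(-1,3),np.array(c["rvec"],float),np.array(c["tvec"],float),K(c),np.array(c["distortion"],float))[0].reshape(-1,2)
E
python3 - <<'E'
from h import *
import pickle
cs={n:camera(n) for n in("scene","top")}
pickle.dump(cs,open("c0.pkl","wb"))
im=np.hstack([cs["scene"]["image"],cs["top"]["image"]])
for n in cs: save(cs[n],n+"0")
for n,c in cs.items():
    P=cloud(c); hsv=cv2.cvtColor(c["image"],cv2.COLOR_RGB2HSV)
    m=cv2.inRange(hsv,(5,150,120),(20,255,255))
    k,l,s,ce=cv2.connectedComponentsWithStats(m)
    for i in range(1,k):
        if s[i,4]>15:
            q=P[l==i]; print(n,ce[i].round(),s[i,4],np.median(q,0).round(3),np.percentile(q[:,2],95).round(3))
print(observe())
E
```

```text
scene [179. 179.] 20 [0.77  0.415 0.104] 0.107
scene [188. 177.] 17 [0.763 0.388 0.104] 0.106
scene [337. 185.] 57 [0.538 0.041 0.055] 0.065
scene [272. 243.] 69 [0.494 0.302 0.036] 0.041
scene [124. 289.] 159 [0.585 0.67  0.03 ] 0.039
top [119. 213.] 79 [0.591 0.673 0.035] 0.043
top [243. 243.] 32 [0.496 0.305 0.038] 0.042
{'t': 0.1, 'joint_positions': array([-6.53743098e+01,  1.83466614e+01,  8.96985255e+01, -1.65685217e-04,
        7.20443706e+01, -1.14582081e+00]), 'joint_vel': array([-0.00680958, -0.18624174, -0.15953008, -0.01931508, -0.0075447 ,
       -0.16927708]), 'effort': array([ 8.78256305e-04, -4.13333094e+01, -2.32509971e+01,  7.29198684e-02,
        4.21956251e-02, -4.55274585e-05]), 'position': array([ 0.24981418, -0.51739941,  0.21322359]), 'eef_rot': array([-1.79910457e+02, -1.63337705e-03,  2.57715610e+01]), 'contact_force': array([-0.57481616,  0.36571511, -0.69571237]), 'torque': array([0.00391164, 0.0483721 , 0.03156608]), 'grip_force': 0.0, 'grip_width': 0.9971590039729079}
```

View pics/scene0.png

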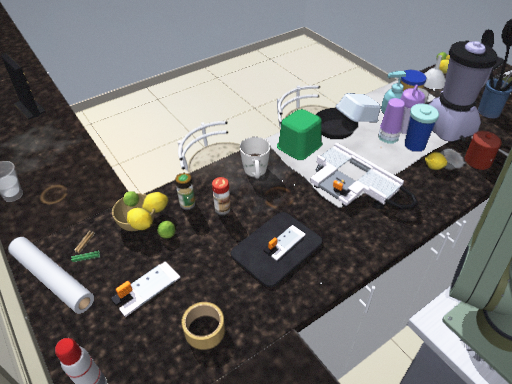

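View pics/top0.png

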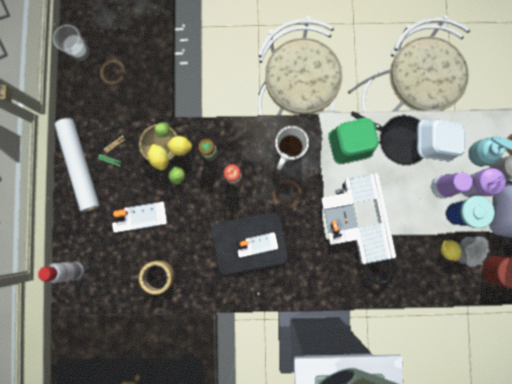

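Candidates for the blade are the small white insert on the black board (scene 285,242; top 258,244) and the larger one on the worktop (scene 148,289; top 139,217). I choose the one on the board, which is smaller. The slicer is at top (358,220) with the orange catch at (335,228). Both are yawed about 13°.

```bash
cat >> h.py <<'E'
def plan(goal,yaw,n,start=None):
    "rows of tool shifts from commanded (or measured) pose to goal; tool down"
    if start is None:
        s=observe(); start=(*s["position"],s["eef_rot"][2])
    p=np.array(start[:3]);y=np.radians(start[3]);g=np.array(goal,float)
    dy=(np.radians(yaw)-y+np.pi)%(2*np.pi)-np.pi
    st=(g-p)/n*1000; X=[];Rr=[]
    for i in range(n):
        a=y+dy*i/n; c,s_=np.cos(a),np.sin(a)
        X.append([round(c*st[0]+s_*st[1],1),round(s_*st[0]-c*st[1],1),round(-st[2],1)]); Rr.append(round(-dy/n,4))
    for i in range(0,n,5): print(X[i:i+5],Rr[i:i+5])
E
python3 - <<'E'
from h import *
plan((.50,.05,.30),103,16)
import pickle
c=pickle.load(open("c0.pkl","rb"))
s=c["scene"];t=c["top"]
a=cv2.resize(s["image"][205:285,225:330],None,fx=4,fy=4,interpolation=2)
b=cv2.resize(t["image"][205:285,205:300],None,fx=4,fy=4,interpolation=2)
cv2.imwrite("pics/crop0.png",cv2.cvtColor(np.hstack([a,b]),cv2.COLOR_RGB2BGR))
for n,uv in(("big",[(112,212),(165,203),(166,222)]),("small",[(238,240),(275,232),(277,243)])):
    print(n,onz(t,uv,.02).round(3))
E
```

```text
[[np.float64(29.5), np.float64(-25.1), np.float64(-5.4)], [np.float64(31.5), np.float64(-22.6), np.float64(-5.4)], [np.float64(33.3), np.float64(-19.8), np.float64(-5.4)], [np.float64(34.8), np.float64(-17.0), np.float64(-5.4)], [np.float64(36.2), np.float64(-14.0), np.float64(-5.4)]] [np.float64(-0.0842), np.float64(-0.0842), np.float64(-0.0842), np.float64(-0.0842), np.float64(-0.0842)]
[[np.float64(37.2), np.float64(-10.9), np.float64(-5.4)], [np.float64(38.0), np.float64(-7.7), np.float64(-5.4)], [np.float64(38.5), np.float64(-4.5), np.float64(-5.4)], [np.float64(38.7), np.float64(-1.2), np.float64(-5.4)], [np.float64(38.7), np.float64(2.0), np.float64(-5.4)]] [np.float64(-0.0842), np.float64(-0.0842), np.float64(-0.0842), np.float64(-0.0842), np.float64(-0.0842)]
[[np.float64(38.4), np.float64(5.3), np.float64(-5.4)], [np.float64(37.8), np.float64(8.5), np.float64(-5.4)], [np.float64(37.0), np.float64(11.6), np.float64(-5.4)], [np.float64(35.9), np.float64(14.7), np.float64(-5.4)], [np.float64(34.5), np.float64(17.7), np.float64(-5.4)]] [np.float64(-0.0842), np.float64(-0.0842), np.float64(-0.0842), np.float64(-0.0842), np.float64(-0.0842)]
[[np.float64(32.9), np.float64(20.5), np.float64(-5.4)]] [np.float64(-0.0842)]
big [[0.595 0.696 0.02 ]
 [0.619 0.535 0.02 ]
 [0.562 0.532 0.02 ]]
small [[0.505 0.318 0.02 ]
 [0.526 0.208 0.02 ]
 [0.493 0.203 0.02 ]]
```

View pics/crop0.png

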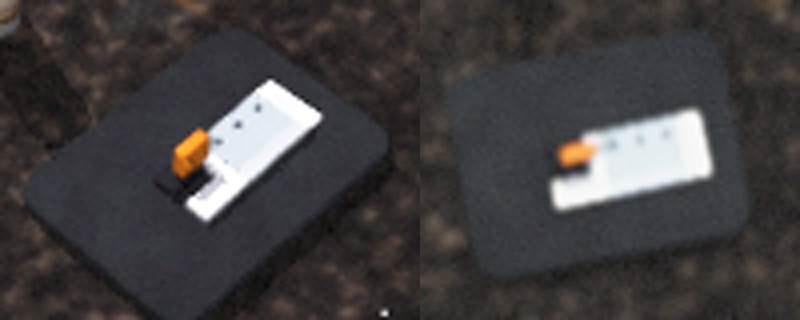

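The crop confirms the small blade on the board: about 113 mm long against about 160 mm for the other. Its tab is at crop-right (575,152) on the +x side, and the notch faces +y (left). Next I move over the slicer.

Emit:
arm_command(xyz=[[29.5,-25,-5.4],[31.5,-22.6,-5.4],[33.3,-19.8,-5.4],[34.8,-17,-5.4],[36.2,-14,-5.4]], roll=[-0.084,-0.084,-0.084,-0.084,-0.084], jaw=[1,1,1,1,1])

```text
t: 0.52
position: [0.3284, -0.3388, 0.2408]
eef_rot: [-180.0, -0.0, 50.0]
contact_force: [0.6, -0.3, -0.3]
grip_width: 1.0
grip_force: 0.0
```

Emit:
arm_command(xyz=[[37,-11,-5.4],[38,-7.7,-5.4],[38.5,-4.5,-5.4],[38.7,-1.2,-5.4],[38.7,2,-5.4]], roll=[-0.084,-0.084,-0.084,-0.084,-0.084], jaw=[1,1,1,1,1])

```text
t: 0.93
position: [0.4066, -0.1616, 0.2681]
eef_rot: [-180.0, 0.0, 74.1]
contact_force: [0.4, -0.0, -0.2]
grip_width: 0.997
grip_force: 0.0
```

Emit:
arm_command(xyz=[[38,5,-5.4],[37.8,8.5,-5.4],[37,11.6,-5.4],[36,14.7,-5.4],[34.5,17.7,-5.4]], roll=[-0.084,-0.084,-0.084,-0.084,-0.084], jaw=[1,1,1,1,1])

```text
t: 1.35
position: [0.4849, 0.0154, 0.295]
eef_rot: [-180.0, 0.0, 98.2]
contact_force: [1.5, -1.0, -0.3]
grip_width: 1.001
grip_force: 0.0
```

Run:
```python
from h import *
import pickle
c=camera("wrist");pickle.dump(c,open("w1.pkl","wb"));save(c,"w1")
o,d=ray(c,[(256,192)]);print(o,d,c["vertical_fov"]);s=observe();print(s["position"],s["eef_rot"])
```

```text
[0.47644307 0.08083367 0.46590988] [[ 0.04480055 -0.23585718 -0.97081163]] 65.9932558054873
[0.48828935 0.02147377 0.29568672] [179.72221009  -0.32609575  98.63021477]
```

View pics/w1.png

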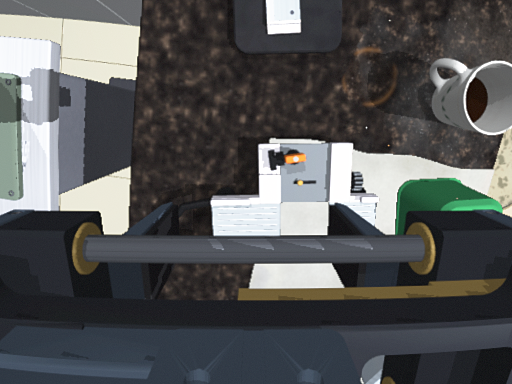

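The picture shows the slicer deck at (280–330,145–200), the brass pin at (300,182), the orange catch bar at (293,158) pointing to -x (open), and the board at the top (285,15). Next I measure them.

```bash
cat > m.py <<'E'
from h import *
import pickle,sys
def slicer(c,tag):
    P=cloud(c); hsv=cv2.cvtColor(c["image"],cv2.COLOR_RGB2HSV)
    roi=np.zeros(hsv.shape[:2],np.uint8); 
    v0,v1,u0,u1=tag; roi[v0:v1,u0:u1]=255
    m=cv2.inRange(hsv,(5,150,120),(20,255,255))&roi
    q=P[m>0]; top=q[q[:,2]>np.percentile(q[:,2],90)-.006]
    print("orange",np.argwhere(m)[:,::-1].mean(0).round(1),"ztop",np.percentile(q[:,2],[50,90]).round(4),top.mean(0).round(4),len(top))
    (a,b),(w,h),an=cv2.minAreaRect((top[:,:2]*1000).astype(np.float32));print(" rect mm",a,b,w,h,an)
    m=cv2.inRange(hsv,(15,110,60),(32,255,255))&roi
    k,l,s,ce=cv2.connectedComponentsWithStats(m)
    for i in range(1,k):
        if s[i,4]>3: print("brass",ce[i].round(1),s[i,4],P[l==i].mean(0).round(4),P[l==i][:,2].max().round(4),"ray@.0395",onz(c,ce[i],.0395).round(4))
    z=P[...,2]; 
    for lo,hi in((.028,.037),(.037,.045),(.045,.054)): print(lo,hi,((z>lo)&(z<hi)&(roi>0)).sum(),np.median(z[(z>lo)&(z<hi)&(roi>0)]).round(4))
    d=((z>.029)&(z<.0385)&(roi>0)&(hsv[...,1]<60)).astype(np.uint8)
    d=cv2.morphologyEx(d,cv2.MORPH_OPEN,np.ones((5,5),np.uint8))
    k,l,s,ce=cv2.connectedComponentsWithStats(d);i=1+s[1:,4].argmax()
    pt=P[l==i]; (a,b),(w,h),an=cv2.minAreaRect((pt[:,:2]*1000).astype(np.float32))
    print("deck rect",a,b,w,h,an,s[i])
E
python3 - <<'E'
from m import *
c=pickle.load(open("w1.pkl","rb")); slicer(c,(138,205,255,358))
P=cloud(c); print(np.median(P[80:110,200:240].reshape(-1,3),0), np.median(P[40:48,260:320,2]))
a=cv2.resize(c["image"][130:240,200:390],None,fx=4,fy=4,interpolation=2)
cv2.imwrite("pics/w1c.png",cv2.cvtColor(a,cv2.COLOR_RGB2BGR))
E
```

```text
orange [294.  157.9] ztop [0.0637 0.065 ] [0.5391 0.0388 0.0707] 113
 rect mm 511.5509948730469 51.7236328125 21.96422004699707 88.5291519165039 64.2696533203125
brass [301.2 157.6] 38 [0.5472 0.0411 0.0748] 0.4659 ray@.0395 [[0.5535 0.0374 0.0395]]
brass [289.4 159.4] 37 [0.5336 0.0351 0.064 ] 0.0655 ray@.0395 [[0.537  0.0323 0.0395]]
brass [299.6 182.2] 25 [0.5579 0.0011 0.0389] 0.0411 ray@.0395 [[0.5577 0.0012 0.0395]]
0.028 0.037 3074 0.0342
0.037 0.045 2349 0.0403
0.045 0.054 163 0.0458
deck rect 548.4205932617188 12.954765319824219 104.84245300292969 88.11170196533203 8.833113670349121 [ 259  143   72   59 2964]
[4.21234930e-01 1.10224009e-01 8.99762924e-05] 0.012169160011496788
```

View pics/w1c.png

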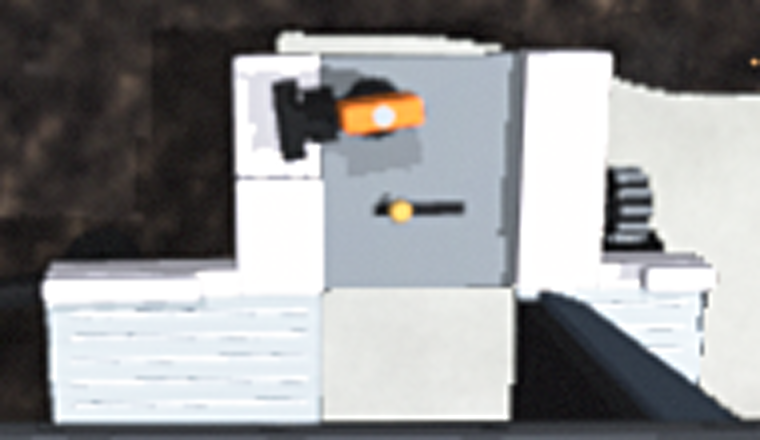

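The crop shows the pin at (401,210) in a dark slot (375–465), the catch bar centred at (383,116), and the deck corners at (321,288), (512,290) and (321,55).

Run:
```python
from m import *
c=pickle.load(open("w1.pkl","rb"))
f=lambda q:np.array(q)/4+np.array([200,130])-.375
A=onz(c,f([(321,288),(512,290),(321,55)]),.034)[:,:2]; print("corners",A.round(4))
hinge=onz(c,f([(383,116)]),.064)[0,:2]; pin=onz(c,f([(401,210)]),.0395)[0,:2]; slot=onz(c,f([(375,209),(465,208)]),.034)[:,:2]
print("hinge",hinge.round(4),"pin",pin.round(4),"slot",slot.round(4))
e=A[1]-A[0];print(np.hypot(*e),"yaw x",np.degrees(np.arctan2(e[1],e[0])))
e=A[2]-A[0];print(np.hypot(*e),"yaw y",np.degrees(np.arctan2(-e[0],e[1])))
# rigid fit
L=np.array([(-37,14),(37,14),(-37,102),(-18,84),(-15,45),(15,45)])/1000; W=np.vstack([A,hinge,slot])
lc,wc=L.mean(0),W.mean(0);H=(L-lc).T@(W-wc);th=np.arctan2(H[0,1]-H[1,0],H[0,0]+H[1,1])
R=np.array([[np.cos(th),-np.sin(th)],[np.sin(th),np.cos(th)]]);t=wc-R@lc
print("yaw",np.degrees(th),"origin",t.round(4),"resid mm",((L@R.T+t-W)*1000).round(1),"pin local",((pin-t)@R*1000).round(1))
plan((.505-.04,.29-.13,.27),103,5)
```

```text
corners [[ 0.5344 -0.0338]
 [ 0.6068 -0.0243]
 [ 0.5201  0.0527]]
hinge [0.5414 0.0373] pin [0.5581 0.0013] slot [[ 0.5494 -0.0007]
 [ 0.5828  0.0045]]
0.0730249189451895 yaw x 7.5190068358536095
0.08771335338459223 yaw y 9.38848509417584
yaw 8.682131659634642 origin [ 0.5725 -0.0427] resid mm [[-0.6 -0.7]
 [ 0.2  0.9]
 [ 0.5 -0.2]
 [ 0.6  0.3]
 [ 1.5  0.2]
 [-2.2 -0.5]] pin local [-7.7 45.8]
[[np.float64(28.1), np.float64(-0.4), np.float64(5.1)], [np.float64(28.1), np.float64(-0.0), np.float64(5.1)], [np.float64(28.1), np.float64(0.4), np.float64(5.1)], [np.float64(28.1), np.float64(0.8), np.float64(5.1)], [np.float64(28.1), np.float64(1.3), np.float64(5.1)]] [np.float64(-0.0153), np.float64(-0.0153), np.float64(-0.0153), np.float64(-0.0153), np.float64(-0.0153)]
```

Emit:
arm_command(xyz=[[32,7,9],[32,7,9],[32,7,9],[32,7,9],[30,7,9]], roll=[-0.015,-0.015,-0.015,-0.015,-0.015], jaw=[1,1,1,1,1])

```text
t: 1.82
position: [0.4924, 0.1765, 0.2491]
eef_rot: [-180.0, 0.0, 102.3]
contact_force: [0.9, -0.3, 0.1]
grip_width: 1.001
grip_force: 0.0
```

Run:
```python
from m import *
c=camera("wrist");pickle.dump(c,open("w2.pkl","wb"));s=observe();print(s["position"],s["eef_rot"])
P=cloud(c);hsv=cv2.cvtColor(c["image"],cv2.COLOR_RGB2HSV)
m=cv2.inRange(hsv,(5,150,120),(20,255,255))
k,l,st,ce=cv2.connectedComponentsWithStats(m)
for i in range(1,k):
    if st[i,4]>40:
        q=P[l==i];zt=np.percentile(q[:,2],90);t=q[(q[:,2]>zt-.003)&(q[:,2]<zt+.004)]
        print(ce[i].round(),st[i,4],"ztop",zt.round(4),t.mean(0).round(4),cv2.minAreaRect((t[:,:2]*1000).astype(np.float32)))
w=((hsv[...,1]<70)&(hsv[...,2]>140)&(P[...,2]>.014)&(P[...,2]<.024)).astype(np.uint8)
w=cv2.morphologyEx(w,cv2.MORPH_OPEN,np.ones((3,3),np.uint8))
k,l,st,ce=cv2.connectedComponentsWithStats(w)
for i in range(1,k):
    if st[i,4]>300: print(st[i],ce[i].round(),np.median(P[l==i],0).round(4),cv2.minAreaRect((P[l==i][:,:2]*1000).astype(np.float32)))
save(c,"w2")
```

```text
[0.49171876 0.18123021 0.24703508] [-179.82853293   -0.26007541  102.47569007]
[276.  75.] 192 ztop 0.0409 [0.496  0.2989 0.0399] ((496.97509765625, 298.8455505371094), (9.955622673034668, 24.872325897216797), 13.104451179504395)
[265. 278.] 207 ztop 0.0649 [0.541  0.0388 0.0641] ((540.9033813476562, 38.31123733520508), (26.20195770263672, 9.024116516113281), 16.764888763427734)
[ 248   57   35   91 2533] [263. 109.] [0.4894 0.2558 0.0182] ((490.8753662109375, 264.89691162109375), (45.612422943115234, 115.53668975830078), 12.05479621887207)
```

View pics/w2.png

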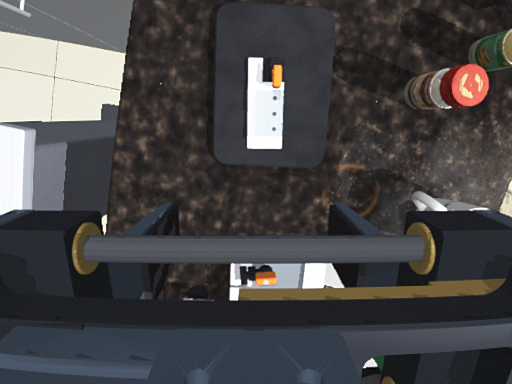

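The picture shows the blade at (263,109) with its tab at (276,75). Measured: 45.6×115.5 mm, yaw 12.05°, tab (0.497,0.299), top 0.040. These match the text.

Emit:
arm_command(xyz=[[22.8,6.1,29.4],[22.8,6.1,29.4],[22.8,6.1,29.4],[22.8,6.1,29.4],[22.8,6.1,29.4]], roll=[0.0015,0.0015,0.0015,0.0015,0.0015], jaw=[0.5,0.5,0.5,0.5,0.5], squeeze=20)

```text
t: 2.28
position: [0.4985, 0.2934, 0.1014]
eef_rot: [-180.0, 0.0, 101.8]
contact_force: [1.1, -0.2, 0.8]
grip_width: 0.663
grip_force: 0.0
```

Emit:
arm_command(xyz=[[0,0,20],[0,0,15],[0,0,0],[0,0,0],[0,0,0]], roll=[0,0,0,0,0], jaw=[0.5,0.5,0.5,0.5,0.5])

```text
t: 2.7
position: [0.4995, 0.2928, 0.0689]
eef_rot: [179.9, -0.0, 101.8]
contact_force: [0.0, 0.7, 0.6]
grip_width: 0.505
grip_force: 0.0
```

Run:
```python
from m import *
c=camera("wrist");s=observe();print(s["position"],s["eef_rot"],s["grip_width"])
save(c,"w3")
a=np.radians(s["eef_rot"][2]);d=(np.array([.4968,.2992])-s["position"][:2])*1000
print(np.cos(a)*d[0]+np.sin(a)*d[1],np.sin(a)*d[0]-np.cos(a)*d[1])
P=cloud(c);hsv=cv2.cvtColor(c["image"],cv2.COLOR_RGB2HSV)
m=cv2.inRange(hsv,(5,150,120),(20,255,255)); q=P[m>0];q=q[(q[:,2]<.045)&(q[:,2]>.036)&(q[:,1]>.25)];print(len(q),cv2.minAreaRect((q[:,:2]*1000).astype(np.float32)))
```

```text
[0.49976531 0.29292693 0.06929188] [ 1.79859768e+02 -3.73657254e-02  1.01793134e+02] 0.5000252687021256
6.746701970367306 -1.6206408867973066
333 ((496.6605224609375, 299.7330322265625), (10.705439567565918, 24.865463256835938), 11.911011695861816)
```

Emit:
arm_command(xyz=[[3.5,-0.9,10],[3.5,-0.8,15],[0,0,15],[0,0,8],[0,0,0]], roll=[0,0,0,0,0], jaw=[0.5,0.5,0.5,0.5,0.5])

```text
t: 3.17
position: [0.4953, 0.2993, 0.0192]
eef_rot: [-179.9, 0.0, 101.8]
contact_force: [0.3, -0.1, 0.3]
grip_width: 0.499
grip_force: 0.0
```

Emit:
arm_command(xyz=[[0,0,0],[0,0,0],[0,0,0],[0,0,0],[0,0,0]], roll=[0,0,0,0,0], jaw=[0,0,0,0,0])

```text
t: 3.58
position: [0.4958, 0.2994, 0.0203]
eef_rot: [180.0, -0.0, 101.8]
contact_force: [0.8, 0.4, 0.4]
grip_width: 0.165
grip_force: 0.0
```

Emit:
arm_command(xyz=[[0,0,0],[0,0,0],[0,0,0],[0,0,-10],[0,0,-10]], roll=[0,0,0,0,0], jaw=[0,0,0,0,0])

```text
t: 4.0
position: [0.4952, 0.2991, 0.04]
eef_rot: [-179.9, 0.0, 101.8]
contact_force: [0.6, 0.4, -0.5]
grip_width: 0.106
grip_force: 20.0
```

Emit:
arm_command(xyz=[[-10,0,-27],[-25,0,-27],[-36,1,-26],[-36,2,0],[-36,2,0]], roll=[0,0,0,0,0], jaw=[0,0,0,0,0])

```text
t: 4.42
position: [0.5309, 0.162, 0.1215]
eef_rot: [179.7, -0.0, 101.9]
contact_force: [-0.8, 0.3, -2.1]
grip_width: 0.111
grip_force: 20.0
```

Emit:
arm_command(xyz=[[-36,2,0],[-36,2,0],[-36,2,0],[-36,2,0],[-24,1,0]], roll=[0,0,0,0,0], jaw=[0,0,0,0,0])

```text
t: 4.83
position: [0.5735, -0.0031, 0.1195]
eef_rot: [179.9, 0.1, 101.7]
contact_force: [0.5, 0.5, -0.7]
grip_width: 0.106
grip_force: 20.0
```

Emit:
arm_command(xyz=[[0,0,10],[0,0,10],[0,0,5],[0,0,0],[0,0,0]], roll=[0.018,0.018,0.018,0,0], jaw=[0,0,0,0,0])

```text
t: 5.25
position: [0.572, 0.0013, 0.0929]
eef_rot: [-179.9, -0.0, 98.8]
contact_force: [0.1, 0.5, -2.0]
grip_width: 0.107
grip_force: 20.0
```

Run:
```python
from m import *
c=camera("wrist");pickle.dump(c,open("w4.pkl","wb"));s=observe();print(s["position"],s["eef_rot"],s["grip_width"])
a=cv2.resize(c["image"][60:260,170:370],None,fx=3,fy=3,interpolation=2)
cv2.imwrite("pics/w4.png",cv2.cvtColor(a,cv2.COLOR_RGB2BGR))
```

```text
[0.57243845 0.00118204 0.09336889] [-1.79989054e+02 -3.25102751e-03  9.88419637e+01] 0.1088996836056565
```

View pics/w4.png

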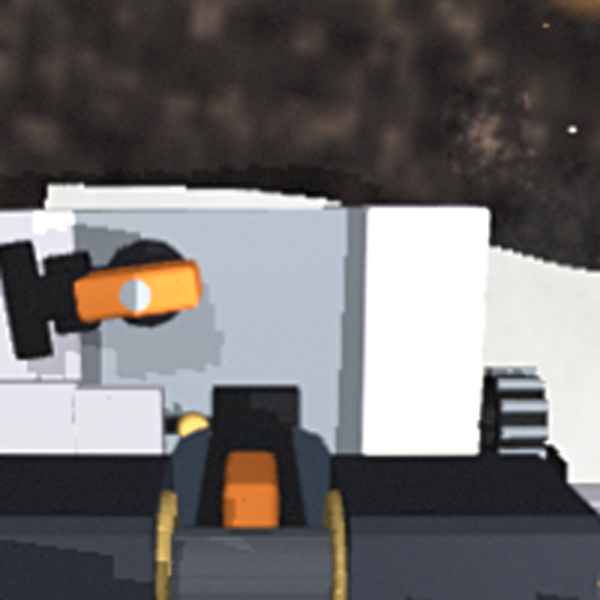

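The crop shows the notch between the white prong edge (u=163) and the black prong (u=213), with its end at v≈386. Just behind it, lower down, is the pin at (192,428). Next I work out the offset in the slicer axes.

Run:
```python
from m import *
c=pickle.load(open("w4.pkl","rb"))
f=lambda q:np.array(q)/3+np.array([170,60])-1/3
s=(.57244,.00118,.09337,98.84)
zt=s[2]-.0083+.006
N=onz(c,f([(163,386),(213,386)]),zt)[:,:2];n=N.mean(0);pin=onz(c,f([(192,428)]),.0395)[0,:2]
hinge=onz(c,f([(136,294)]),.064)[0,:2]
print("notch w",np.hypot(*(N[1]-N[0])),n.round(4),"pin",pin.round(4),"hinge",hinge.round(4))
for psi in(8.7,):
    a=np.radians(psi);R=np.array([[np.cos(a),-np.sin(a)],[np.sin(a),np.cos(a)]]);t=np.array([.5725,-.0427])
    print("pin local",(pin-t)@R*1000,"notch end local",(n-t)@R*1000,"hinge",(hinge-t)@R*1000,"tcp",(np.array(s[:2])-t)@R*1000)
# slicer yaw from deck wall / far edge
L=onz(c,f([(78,209),(362,209)]),.034)[:,:2];e=L[1]-L[0];print("far edge yaw",np.degrees(np.arctan2(e[1],e[0])),np.hypot(*e))
# white block side edge x=37 top z=.04: (368,210)-(361,455)
L=onz(c,f([(368,210),(361,455)]),.040)[:,:2];e=L[0]-L[1];print("wall yaw",np.degrees(np.arctan2(-e[0],e[1])),(L-t)@R*1000)
L=onz(c,f([(78,384),(163,384)]),zt)[:,:2];e=L[1]-L[0]
print("blade end yaw",np.degrees(np.arctan2(N[1][1]-N[0][1],N[1][0]-N[0][0])))
```

```text
notch w 0.010012442004317034 [0.5568 0.0248] pin [0.5576 0.0012] hinge [0.5413 0.0376]
pin local [-8.08042302 45.68198826] notch end local [-5.27479546 69.05760138] hinge [-18.69348335  84.08044571] tcp [ 6.57801516 43.3841874 ]
far edge yaw 8.768156132681275 0.07246826191927412
wall yaw 8.870632528011596 [[ 36.35017891 102.12506836]
 [ 36.53967867  38.494148  ]]
blade end yaw 8.822365553986371
```

Emit:
arm_command(xyz=[[-2.4,-1.2,10],[-2.3,-1.1,15],[0,0,12],[0,0,5],[0,0,0]], roll=[0,0,0,0,0], jaw=[0,0,0,0,0])

```text
t: 5.72
position: [0.57, -0.0047, 0.0499]
eef_rot: [-179.8, -0.0, 98.8]
contact_force: [-0.1, -0.2, -0.6]
grip_width: 0.107
grip_force: 20.0
```

Run:
```python
from m import *
c=camera("wrist");pickle.dump(c,open("w5.pkl","wb"));s=observe();print(s["position"],s["eef_rot"],s["grip_width"],s["contact_force"])
R=np.array([[np.cos(.1536),-np.sin(.1536)],[np.sin(.1536),np.cos(.1536)]]);print((s["position"][:2]-np.array([.5725,-.0427]))@R*1000)
a=cv2.resize(c["image"][130:240,190:290],None,fx=5,fy=5,interpolation=2)
cv2.imwrite("pics/w5.png",cv2.cvtColor(a,cv2.COLOR_RGB2BGR))
```

```text
[ 0.57074111 -0.00472172  0.0508342 ] [-1.79940864e+02 -8.12822350e-03  9.87606253e+01] 0.10572434743207733 [ 0.14546559 -0.32115745 -1.05317602]
[ 4.07237024 37.80025613]
```

View pics/w5.png

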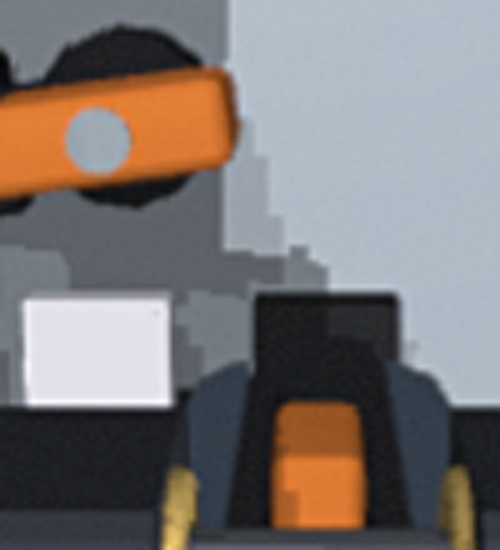

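The crop shows the blade end just above the deck, with the pin hidden behind the gripper bar. The next moves feel downward gently.

Emit:
arm_command(xyz=[[1.2,0,1],[0,0,1],[0,0,1],[0,0,1],[0,0,0.5]], roll=[0,0,0,0,0], jaw=[0,0,0,0,0])

```text
t: 6.18
position: [0.5709, -0.0038, 0.047]
eef_rot: [180.0, 0.0, 98.7]
contact_force: [-0.3, 0.7, -0.8]
grip_width: 0.109
grip_force: 20.0
```

Emit:
arm_command(xyz=[[0,0,0.3],[0,0,0.3],[0,0,0.3],[0,0,0],[0,0,0]], roll=[0,0,0,0,0], jaw=[0,0,0,0,0])

```text
t: 6.6
position: [0.5709, -0.0038, 0.0459]
eef_rot: [180.0, 0.0, 98.7]
contact_force: [-0.6, 0.1, -1.1]
grip_width: 0.107
grip_force: 20.0
```

Emit:
arm_command(xyz=[[0,0,0.5],[0,0,0.5],[0,0,0.5],[0,0,0.3],[0,0,0]], roll=[0,0,0,0,0], jaw=[0,0,0,0,0])

```text
t: 7.02
position: [0.5708, -0.0038, 0.044]
eef_rot: [-180.0, 0.0, 98.7]
contact_force: [-0.1, 1.3, -1.2]
grip_width: 0.108
grip_force: 20.0
```

Emit:
arm_command(xyz=[[0,0,0.3],[0,0,0.3],[0,0,0.3],[0,0,0.3],[0,0,0]], roll=[0,0,0,0,0], jaw=[0,0,0,0,0])

```text
t: 7.43
position: [0.5708, -0.0038, 0.0429]
eef_rot: [-180.0, 0.0, 98.7]
contact_force: [-0.2, -0.7, -0.1]
grip_width: 0.109
grip_force: 20.0
```

Emit:
arm_command(xyz=[[0,0,0.3],[0,0,0.3],[0,0,0.2],[0,0,0],[0,0,0]], roll=[0,0,0,0,0], jaw=[0,0,0,0,0])

```text
t: 7.85
position: [0.5709, -0.0038, 0.0422]
eef_rot: [180.0, 0.0, 98.7]
contact_force: [-0.3, 0.0, -0.3]
grip_width: 0.109
grip_force: 20.0
```

Emit:
arm_command(xyz=[[0,0,0.3],[0,0,0.2],[0,0,0],[0,0,0],[0,0,0]], roll=[0,0,0,0,0], jaw=[0,0,0,0,0])

```text
t: 8.27
position: [0.5709, -0.0038, 0.0422]
eef_rot: [180.0, 0.0, 98.7]
contact_force: [-1.6, 0.0, 5.7]
grip_width: 0.107
grip_force: 20.0
```

Floor contact at TCP z 0.0422, as predicted, so the pin is in the notch. Next I slide home.

Emit:
arm_command(xyz=[[0,0,-0.2],[-1.2,0,0],[-1.2,0,0],[-1.2,0,0],[-0.8,0,0]], roll=[0,0,0,0,0], jaw=[0,0,0,0,0])

```text
t: 8.68
position: [0.572, -0.0076, 0.0422]
eef_rot: [179.9, -0.0, 98.7]
contact_force: [-0.5, 3.7, 4.7]
grip_width: 0.111
grip_force: 20.0
```

Emit:
arm_command(xyz=[[-0.8,0,0],[-0.8,0,0],[-0.8,0,0],[-0.4,0,0],[0,0,0]], roll=[0,0,0,0,0], jaw=[0,0,0,0,0])

```text
t: 9.1
position: [0.5726, -0.0105, 0.0422]
eef_rot: [179.9, -0.0, 98.7]
contact_force: [-0.5, 3.1, 4.6]
grip_width: 0.107
grip_force: 20.0
```

Emit:
arm_command(xyz=[[-0.5,0,0],[-0.5,0,0],[-0.5,0,0],[0,0,0],[0,0,0]], roll=[0,0,0,0,0], jaw=[0,0,0,0,0])

```text
t: 9.52
position: [0.5728, -0.0119, 0.0422]
eef_rot: [179.9, -0.0, 98.7]
contact_force: [-1.9, 3.3, 5.7]
grip_width: 0.11
grip_force: 20.0
```

Emit:
arm_command(xyz=[[-0.4,0,0],[-0.4,0,0],[0,0,0],[0,0,0],[0,0,0]], roll=[0,0,0,0,0], jaw=[0,0,0,0,0])

```text
t: 9.93
position: [0.5729, -0.0125, 0.0421]
eef_rot: [179.9, -0.1, 98.7]
contact_force: [-1.4, 3.6, 5.5]
grip_width: 0.11
grip_force: 20.0
```

Emit:
arm_command(xyz=[[-0.4,0,0],[-0.3,0,0],[0,0,0],[0,0,0],[0,0,0]], roll=[0,0,0,0,0], jaw=[0,0,0,0,0])

```text
t: 10.35
position: [0.5729, -0.0125, 0.0421]
eef_rot: [179.9, -0.1, 98.7]
contact_force: [-1.0, 6.6, 5.6]
grip_width: 0.107
grip_force: 20.0
```

Emit:
arm_command(xyz=[[-0.3,0,0],[-0.3,0,0],[0,0,0],[0,0,0],[0,0,0]], roll=[0,0,0,0,0], jaw=[0,0,0,0,0])

```text
t: 10.77
position: [0.5729, -0.0126, 0.0421]
eef_rot: [179.9, -0.2, 98.7]
contact_force: [-0.2, 8.9, 5.1]
grip_width: 0.109
grip_force: 20.0
```

The wall is met: TCP stopped with about 6 N extra push, local y about 29.8 against 29 nominal. Next I ease off, release and lift.

Emit:
arm_command(xyz=[[0.5,0,-0.2],[0,0,0],[0,0,0],[0,0,0],[0,0,0]], roll=[0,0,0,0,0], jaw=[0.3,0.3,0.3,0.3,0.3])

```text
t: 11.18
position: [0.5724, -0.0143, 0.0417]
eef_rot: [-180.0, 0.0, 98.7]
contact_force: [-0.3, 1.0, 0.0]
grip_width: 0.302
grip_force: 0.0
```

Emit:
arm_command(xyz=[[0,0,-15],[0,0,-30],[0,0,-35],[0,0,-30],[0,0,0]], roll=[0,0,0,0,0], jaw=[0.3,0.3,0.3,0.3,0.3])

```text
t: 11.6
position: [0.5764, -0.0144, 0.1585]
eef_rot: [179.3, 0.2, 98.7]
contact_force: [0.6, 0.2, -0.0]
grip_width: 0.304
grip_force: 0.0
```

Run:
```python
from m import *
c=camera("wrist");pickle.dump(c,open("w6.pkl","wb"));s=observe();print(s["position"],s["eef_rot"])
P=cloud(c);hsv=cv2.cvtColor(c["image"],cv2.COLOR_RGB2HSV)
t=np.array([.5725,-.0427]);a=np.radians(8.8);R=np.array([[np.cos(a),-np.sin(a)],[np.sin(a),np.cos(a)]])
m=cv2.inRange(hsv,(5,150,120),(20,255,255));k,l,st,ce=cv2.connectedComponentsWithStats(m)
for i in range(1,k):
    if st[i,4]>40:
        q=P[l==i];zt=np.percentile(q[:,2],85);q=q[abs(q[:,2]-zt)<.0035]
        r=cv2.minAreaRect((q[:,:2]*1000).astype(np.float32));print(ce[i].round(),st[i,4],zt.round(4),np.array(r[0]).round(1),r[1:],((np.array(r[0])/1000-t)@R*1000).round(1))
im=cv2.resize(c["image"][90:250,170:370],None,fx=4,fy=3.75,interpolation=2);cv2.imwrite("pics/w6.png",cv2.cvtColor(im,cv2.COLOR_RGB2BGR))
```

```text
[ 0.57474918 -0.01431173  0.15555377] [1.79555135e+02 1.06737230e-01 9.87255756e+01]
[220. 130.] 303 0.0646 [541.3  37.4] ((28.218603134155273, 9.16333293914795), 16.460411071777344) [-18.6  83.9]
[249. 187.] 321 0.0627 [574.2 -12.2] ((10.30350112915039, 25.704273223876953), 8.626453399658203) [ 6.3 29.9]
```

View pics/w6.png

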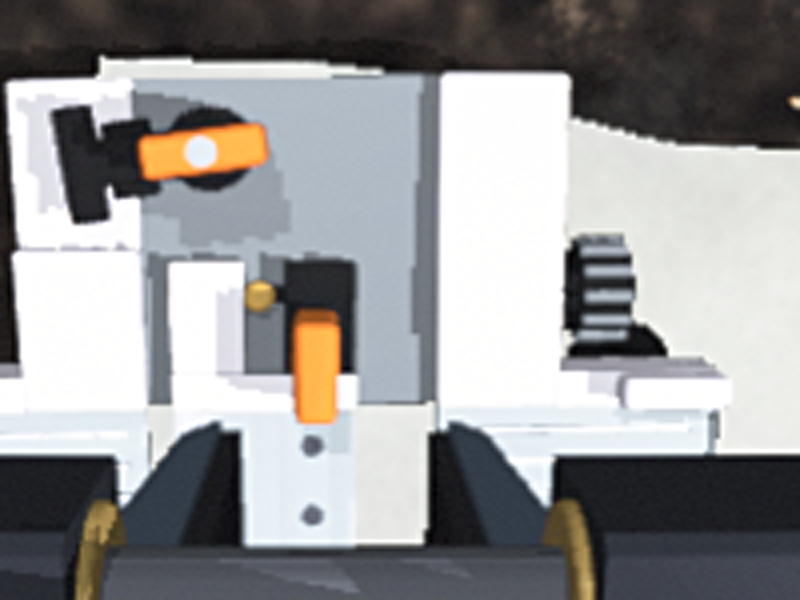

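The crop shows the blade flat with the pin (259,296) inside the notch (245–287). The tab top is at z 0.0627 and the blade is about 0.9 mm from home. The catch bar centre is at (0.5413,0.0375) with its long axis at 16.5°, so the joint is at about 1.44 rad. Next I grip it.

Emit:
arm_command(xyz=[[11.3,-5,0],[11.3,-5,0],[11.3,-5,5],[11.3,-5,10],[11.1,-5,10]], roll=[0,0,0,0,0], jaw=[0.45,0.45,0.45,0.45,0.45])

```text
t: 12.07
position: [0.5373, 0.0394, 0.1254]
eef_rot: [-179.9, -0.0, 98.8]
contact_force: [-0.5, -0.3, -0.0]
grip_width: 0.449
grip_force: 0.0
```

Emit:
arm_command(xyz=[[0,0,0],[0,0,0],[0,0,0],[0,0,0],[0,0,0]], roll=[0.11,0.11,0.11,0.11,0.11], jaw=[0.45,0.45,0.45,0.45,0.45])

```text
t: 12.48
position: [0.5373, 0.0391, 0.1253]
eef_rot: [-179.8, 0.1, 67.0]
contact_force: [-0.2, 0.4, 0.6]
grip_width: 0.448
grip_force: 0.0
```

Emit:
arm_command(xyz=[[0,0,0],[0,0,0],[0,0,0],[0,0,0],[0,0,0]], roll=[0.11,0.11,0.11,0.11,0.11], jaw=[0.45,0.45,0.45,0.45,0.45])

```text
t: 12.9
position: [0.5373, 0.039, 0.1253]
eef_rot: [-179.9, 0.2, 35.5]
contact_force: [-0.1, -0.4, -0.5]
grip_width: 0.449
grip_force: 0.0
```

Emit:
arm_command(xyz=[[0,0,5],[0,0,5],[0,0,0],[0,0,0],[0,0,0]], roll=[0.11,0.11,0.11,0,0], jaw=[0.45,0.45,0.45,0.45,0.45])

```text
t: 13.32
position: [0.5379, 0.0387, 0.1159]
eef_rot: [-180.0, 0.1, 17.0]
contact_force: [-0.2, -0.8, 0.2]
grip_width: 0.449
grip_force: 0.0
```

Run:
```python
from m import *
s=observe();print(s["position"],s["eef_rot"])
a=np.radians(s["eef_rot"][2]);d=(np.array([.5413,.0375])-s["position"][:2])*1000
print(np.cos(a)*d[0]+np.sin(a)*d[1],np.sin(a)*d[0]-np.cos(a)*d[1])
```

```text
[0.53786491 0.03869711 0.1158804 ] [-1.79962482e+02  1.38890187e-01  1.70159225e+01]
2.9343891757659497 2.1499418287278425
```

Emit:
arm_command(xyz=[[1.5,1.1,10],[1.4,1.1,15],[0,0,18],[0,0,15],[0,0,9]], roll=[0,0,0,0,0], jaw=[0.45,0.45,0.45,0.45,0.45], squeeze=15)

```text
t: 13.73
position: [0.5411, 0.0367, 0.0477]
eef_rot: [-180.0, 0.2, 16.9]
contact_force: [-0.2, 0.8, -0.6]
grip_width: 0.451
grip_force: 0.0
```

Emit:
arm_command(xyz=[[0,0,0],[0,0,0],[0,0,0],[0,0,0],[0,0,0]], roll=[0,0,0,0,0], jaw=[0,0,0,0,0])

```text
t: 14.15
position: [0.543, 0.0373, 0.0509]
eef_rot: [-179.9, -0.1, 16.7]
contact_force: [-2.1, 10.6, 3.2]
grip_width: 0.113
grip_force: 6.2
```

Emit:
arm_command(xyz=[[0,0,0],[0,0,0],[0,0,0],[0,0,0],[0,0,0]], roll=[0,0,0,-0.05,-0.05], jaw=[0,0,0,0,0])

```text
t: 14.57
position: [0.5428, 0.0381, 0.0509]
eef_rot: [-179.9, -0.1, 22.6]
contact_force: [-0.8, 6.3, 2.7]
grip_width: 0.107
grip_force: 15.0
```

Gripped on the bar. Next I turn it through the rest, about 76° (1.33 rad).

Emit:
arm_command(xyz=[[0,0,0],[0,0,0],[0,0,0],[0,0,0],[0,0,0]], roll=[-0.1,-0.1,-0.1,-0.1,-0.1], jaw=[0,0,0,0,0])

```text
t: 14.98
position: [0.5419, 0.0392, 0.0509]
eef_rot: [-179.8, -0.2, 51.3]
contact_force: [-3.2, 10.0, 4.2]
grip_width: 0.113
grip_force: 15.0
```

Emit:
arm_command(xyz=[[0,0,0],[0,0,0],[0,0,0],[0,0,0],[0,0,0]], roll=[-0.1,-0.1,-0.1,-0.1,-0.1], jaw=[0,0,0,0,0])

```text
t: 15.4
position: [0.5406, 0.0398, 0.0509]
eef_rot: [-179.7, -0.3, 80.0]
contact_force: [-6.0, 11.1, 6.6]
grip_width: 0.107
grip_force: 15.0
```

Emit:
arm_command(xyz=[[0,0,0],[0,0,0],[0,0,0],[0,0,0],[0,0,0]], roll=[-0.08,-0.08,-0.08,-0.06,0], jaw=[0,0,0,0,0])

```text
t: 15.82
position: [0.5397, 0.0398, 0.0509]
eef_rot: [-179.7, -0.3, 97.0]
contact_force: [-6.9, 11.9, 7.6]
grip_width: 0.109
grip_force: 15.0
```

Run:
```python
from m import *
s=observe();print(s["position"],s["eef_rot"],s["contact_force"],s["torque"])
```

```text
[0.53972082 0.03979894 0.05086997] [-179.73698602   -0.34263293   97.00806933] [-6.85520047 11.87991227  7.60952067] [2.22010412 1.18590472 0.02686649]
```

Emit:
arm_command(xyz=[[0,0,0],[0,0,0],[0,0,0],[0,0,0],[0,0,0]], roll=[-0.03,-0.02,0,0,0], jaw=[0,0,0,0,0])

```text
t: 16.23
position: [0.5396, 0.0398, 0.0508]
eef_rot: [-179.7, -0.4, 99.7]
contact_force: [-8.0, 11.8, 8.0]
grip_width: 0.109
grip_force: 15.0
```

Emit:
arm_command(xyz=[[0,0,0],[0,0,0],[0,0,0],[0,0,0],[0,0,0]], roll=[0,0,0,0,0], jaw=[0.3,0.3,0.3,0.3,0.3])

```text
t: 16.65
position: [0.5429, 0.0363, 0.0501]
eef_rot: [180.0, 0.0, 99.9]
contact_force: [0.2, -0.0, 1.0]
grip_width: 0.299
grip_force: 0.0
```

Emit:
arm_command(xyz=[[0,0,-15],[0,0,-25],[0,0,-30],[-20,0,-30],[-20,0,0]], roll=[0,0,0,0,0], jaw=[0.3,0.3,0.3,0.3,0.3])

```text
t: 17.07
position: [0.5533, -0.0029, 0.1561]
eef_rot: [179.3, 0.1, 100.0]
contact_force: [1.7, -0.7, 0.4]
grip_width: 0.304
grip_force: 0.0
```

Emit:
arm_command(xyz=[[-20,0,0],[0,0,0],[0,0,0],[0,0,0],[0,0,0]], roll=[0,0,0,0,0], jaw=[0.3,0.3,0.3,0.3,0.3])

```text
t: 17.48
position: [0.5525, -0.0218, 0.1496]
eef_rot: [-180.0, -0.0, 99.9]
contact_force: [-0.0, -0.1, -0.9]
grip_width: 0.301
grip_force: 0.0
```

Run:
```python
from m import *
c=camera("wrist");s=observe();print(s["position"],s["eef_rot"],s["contact_force"])
P=cloud(c);hsv=cv2.cvtColor(c["image"],cv2.COLOR_RGB2HSV)
t=np.array([.5725,-.0427]);a=np.radians(8.8);R=np.array([[np.cos(a),-np.sin(a)],[np.sin(a),np.cos(a)]])
m=cv2.inRange(hsv,(5,150,120),(20,255,255));k,l,st,ce=cv2.connectedComponentsWithStats(m)
for i in range(1,k):
    if st[i,4]>40:
        q=P[l==i];zt=np.percentile(q[:,2],85);q=q[abs(q[:,2]-zt)<.0035]
        r=cv2.minAreaRect((q[:,:2]*1000).astype(np.float32));print(ce[i].round(),st[i],zt.round(4),np.array(r[0]).round(1),r[1:],((np.array(r[0])/1000-t)@R*1000).round(1))
im=cv2.resize(c["image"][70:220,170:370],None,fx=4,fy=4,interpolation=2);cv2.imwrite("pics/w7.png",cv2.cvtColor(im,cv2.COLOR_RGB2BGR))
```

```text
[ 0.55255019 -0.02171939  0.14966681] [-1.79953516e+02 -2.03273670e-02  9.99296230e+01] [-0.21617079 -0.3024775  -0.49086811]
[251. 126.] [245 110  12  33 308] 0.0646 [541.5  37.4] ((8.63707447052002, 27.04469108581543), 9.97844123840332) [-18.4  83.9]
[277. 186.] [271 171  13  31 353] 0.0626 [574.3 -12. ] ((10.085508346557617, 25.266088485717773), 10.275116920471191) [ 6.5 30.1]
```

View pics/w7.png

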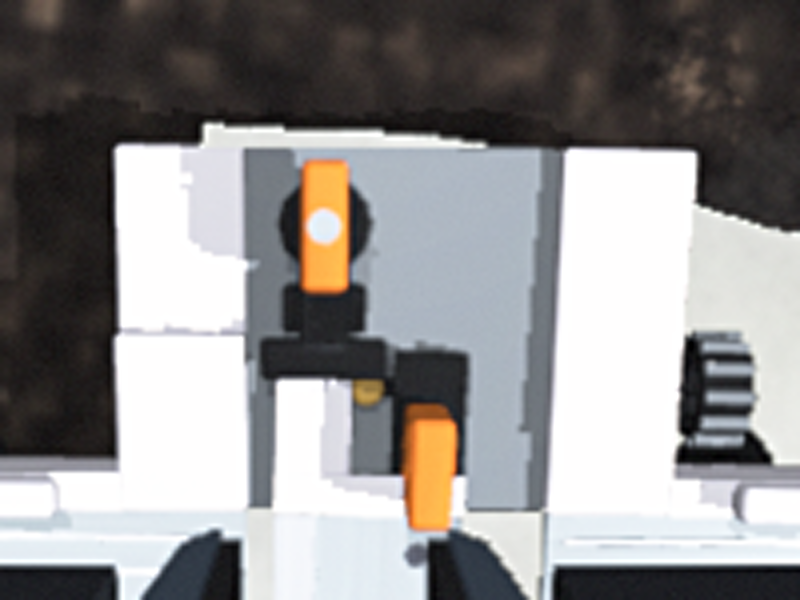

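The crop shows the catch shut, its nose over the notched end at (325,355) and the bar parallel to the seat. The blade is flat with the pin (369,390) in its notch, and the gripper is clear.

```bash
python3 -c "
from rig import *
print(close_job())"
```

```text
the job is handed in; nothing more can be done
None
```

I seated the small blade with the pin in its notch, about 1 mm from home by the camera. I then turned the catch shut, let go of everything and handed the job in at about 17.5 s; the hand-in returned no verdict.

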